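# Set out four parts on the laser marking board

### The arm

A 6-joint arm with a two-finger parallel gripper is mounted at the origin on the work surface. World frame = base frame: x ahead of the robot, y to its left, z up, the work surface at z = 0. Lengths are in m, angles in rad, forces in N, time in s.
With the tool pointing down it reaches from about 0.25 to 0.775 m from the base axis. Payload 4 kg.
Tool frame: the origin (TCP) lies between the finger pads; the fingertips stand arm.nose_length ahead of it and the grasp point (between the pads) lies 3 mm ahead of it (arm.nose_length is the distance from the TCP to the fingertips, in m); z points along the fingers, x is the direction in which the jaws open and shut, and the axes are right-handed (so a half turn about z gives the same grasp; the last joint's range is limited). The gripper opens to 85 mm and grips with 20 to 120 N. Pads are 22 mm wide; open, the fingers measure 114 mm over their backs; the gripper's body (76 mm by 85 mm) begins 54 mm behind the grasp point. The pads swing forward as they close: fully open they stand 13 mm farther back than shut.
Start: joints at [1.05, 0.087, 1.371, -0, 1.684, -0.103], TCP at [0.223, 0.503, 0.253] pointing down, gripper open.
Joint ranges: [-3.1, 3.1], [-0.76, 2.03], [0.27, 2.55], [-1.08, 4.22], [0.17, 2.65], [-2.57, 2.57]. Speed limits (rad/s): [2.79, 2.79, 3.14, 3.14, 3.14, 3.14].

### API

Orientations are given as a unit quaternion [x, y, z, w].
In Python, from bench import state, eyes, sign_off, arm gives the robot as it stands.
- The arm moves only by the tool move_arm, never from a script. Its argument "series" is a list of rows, each a list of 7 numbers: the turn, a rotation vector about the world's x, y, z in rad, then the shift along the world's x, y, z in cm, then the closure in counts, from 0 (fully open) to 255 (shut). In form: [[rx, ry, rz, x, y, z, hand], ...]. A call has 1 to 20 rows; each row shifts and turns the commanded pose from where the row before left it; what a row does not reach is not made up. A row lasts 1/12 s, in which the tool goes at most 41.7 mm and 7.16 degrees, less where a joint would pass 70% of its speed; a pose out of reach is approached as far as the arm can. A call is refused whole if a number of a shift passes 4.17 or a number of a turn 0.125, either way. A call with a gripper value outside its range is refused whole. The fingers move at their own pace and stop on an object; the grip force is fixed at half the most. Time passes only in rows, so rows that do not move let the fingers close. It gives the time, the measured TCP pose, the force and the opening at its end, in the units of the state.
- state(): the state, without advancing time (a new reading comes with each control period).
- eyes.read_camera(name): name is "scene" or "top" or "wrist"; returns a dict with "img" (420x560x3 uint8, blue, green, red), "vfov" (degrees; the focal length in pixels is half the picture's height over the tangent of half this angle, whatever the lens; pixels are square), "cx", "cy" (the principal point, pixels), "k1" (the pictures are not rectified: a ray, as slopes to the right and down, at radius r is drawn at 1 + k1 r^2 times it, then the intrinsics apply), "extrinsics" (4x4, takes a point from camera to world coordinates). Camera axes: x right, y down, z forward; pixel columns grow to the right and rows downward; lengths in m; the calibration is good to about 2 mm. A picture is of the moment at which its call begins. There is no depth.
- sign_off(): hands the job in, once; it reports no verdict.
The state is a dict: "clock": time; "q": joint angles; "qd": joint speeds; "joint_efforts": joint torques, N m; "ee_pos": TCP position; "eef_rot": TCP orientation; "wrist_force": force on the tool from outside, world axes, zero at the start; "moment": the same for the moment, N m; "gripper_width": opening from 0.0 (shut) to 1.0 (fully open).
Only numpy, scipy, OpenCV 4.12 (cv2) and the standard library are available. Lean on these libraries where they do the work, as an engineer would, in place of code of your own. Each camera call takes 0.05 s, during which the arm holds its last target.

### The job

Set the light-wood board up for the laser marker: put the aluminium riser block flat on it midway between the blue and the red stop, its long side in line with the two stops, and set the brass bush upright and centred on top of the block. Lay the dark gear flat on the board midway between the block and the blue stop, in line with the stops, and stand the orange knob upright on the board directly behind the block (between the block and the board's far edge, away from the robot), not touching the block. Leave the caliper lying where it is.

Things in the scene. Friction and masses are not known exactly. Their poses are not given: they have to be found in the camera images.
- board: Fixed light-wood marking board lying on the table, 190 mm deep (its x axis, pointing away from the robot), 400 mm wide (its y axis, to the robot's left), 18 mm thick (top at z = 18 mm). Origin: centre of its underside. The line through the two stops runs along the board's y axis, 20 mm nearer to the robot than the board's centre (board x = -20 mm).
- blue_stop: Blue painted stop block screwed on the board (fixed), 40 mm (board x) by 36 mm (board y) by 25 mm high, with two screw heads 3 mm high on top. Origin: centre of its underside, on the board's top. It is at the left or the right end of the board, 150 mm from the board's middle; the red stop is at the other end.
- red_stop: Red painted stop block, otherwise like the blue one, at the other end of the board, 300 mm from the blue stop centre to centre. Origin: centre of its underside.
- block_center (a point): Loose aluminium riser block with dark drilled holes, 70 mm long (its y axis), 45 mm wide (its x axis), 30 mm high. Point at its centre, 15 mm above its underside.
- bush_center (a point): Loose flanged brass bush with a dark bore, standing on its flange: flange 40 mm across and 6 mm thick, body above it 30 mm across, 30 mm high in all. Point on its axis half-way up, 15 mm above its underside.
- gear_center (a point): Loose dark steel spur gear lying flat, 48 mm across the teeth, 28 mm high. Point on its axis half-way up, 14 mm above its underside.
- knob_center (a point): Loose orange plastic knob, upright round body 36 mm across, 40 mm high, straight sides up to about 34 mm. Point on its axis half-way up, 20 mm above its underside.
- caliper_mid (a point): Loose steel caliper with a black slider, lying flat on the table to the left of the board; bar 200 mm long (its x axis), 16 mm wide, 5 mm thick, the slider 10 mm thick, jaws reach 60 mm to its -y side. Point at the middle of the bar, 2.5 mm above the table. To be left alone.

How it is judged:
At the end, for the whole second after the job is handed in: Block flat, within 12 mm of midway between the stops, long side within 0.17 rad of their line; bush on it within 10 mm of centre; gear flat, 61-89 mm from the blue stop, within 14 mm of the line; knob 41.5-105 mm behind the line, within 20 mm sideways, off the block; all upright, released, at rest (x of block_center in the frame of board between -0.032 and -0.008 m and y of block_center in the frame of board between -0.012 and 0.012 m and z of block_center in the frame of board between 0.03 and 0.036 m and angle between the y axis of block_center and the y axis of board, either way round below 0.17 rad and horizontal distance between bush_center and block_center below 0.01 m and z of bush_center in the frame of block_center between 0.027 and 0.033 m and horizontal distance between gear_center and blue_stop between 0.061 and 0.089 m and x of gear_center in the frame of board between -0.034 and -0.006 m and z of gear_center in the frame of board between 0.029 and 0.035 m and x of knob_center in the frame of board between 0.0215 and 0.085 m and y of knob_center in the frame of board between -0.02 and 0.02 m and z of knob_center in the frame of board between 0.035 and 0.041 m and contact force between knob and block below 0.1 N and angle between each of block_center, bush_center, gear_center, knob_center's own z axis and vertical below 0.1 rad and linear speed of each of block, bush, gear, knob below 0.02 m/s); the robot touches nothing.
It fails at once if the caliper is shifted by more than 20 mm (distance of caliper_mid from where it was at the start of the episode above 0.02 m).
It also fails if it takes over 99 s, if anything falls off the work surface, if the arm or the gripper's body presses on something with over 40 N, if the wrist force passes 120 N, or if a joint passes its speed limit or range.

## Working session

There is one attempt and no reset: what is moved stays moved. The work goes in short steps, Python scripts to look and compute and a tool call to move; the robot and the scene stay as the last step left them, time stands still between calls to the robot, and variables do not carry over. Pictures are saved under pics/ and viewed, and the job is handed in when it is done.

Besides the shell and the picture viewer there is one more tool, called after ">>>" as name([rows], argument=value, ...), one row to a line, values as JSON. move_arm: Moves the arm, as the interface text tells. Its arguments: {"type":"object","properties":{"series":{"type":"array"}},"required":["series"]}

```bash
ls; mkdir -p pics; cat > h.py <<'E'
import numpy as np, cv2
from bench import state, eyes, arm
def shot(name,fn=None):
    d=eyes.read_camera(name)
    if fn: cv2.imwrite('pics/'+fn,d['img'])
    return d
def K(d):
    f=d['img'].shape[0]/2/np.tan(np.radians(d['vfov'])/2); return f
def ray(d,u,v):
    f=K(d); x=(u-d['cx'])/f; y=(v-d['cy'])/f
    rd=np.hypot(x,y); r=rd
    for _ in range(30): r=rd/(1+d['k1']*r*r)
    s=r/rd if rd>0 else 1
    E=np.array(d['extrinsics']); return E[:3,3],E[:3,:3]@np.array([x*s,y*s,1])
def onz(d,u,v,z):
    o,w=ray(d,u,v); return o+w*(z-o[2])/w[2]
def tri(r1,r2):
    (o1,w1),(o2,w2)=r1,r2
    A=np.stack([w1,-w2],1); t=np.linalg.lstsq(A,o2-o1,rcond=None)[0]
    p,q=o1+w1*t[0],o2+w2*t[1]; return (p+q)/2,np.linalg.norm(p-q)
def proj(d,P):
    E=np.array(d['extrinsics']); c=E[:3,:3].T@(np.array(P)-E[:3,3]); x,y=c[0]/c[2],c[1]/c[2]
    s=1+d['k1']*(x*x+y*y); f=K(d); return x*s*f+d['cx'],y*s*f+d['cy']
E
python3 - <<'E'
from h import *
np.set_printoptions(precision=4,suppress=True)
for n in ['scene','top','wrist']:
    d=shot(n,n+'0.png'); print(n,d['vfov'],d['cx'],d['cy'],d['k1']);print(np.array(d['extrinsics']))
print(state(), arm, [a for a in dir(arm) if a[0]!='_'], arm.nose_length)
E
```

```text
pics
scene 44.460450465324584 285.0131626008038 206.4414430226467 -0.01010928827637629
[[ 0.4676  0.6593 -0.5888  1.1881]
 [ 0.8839 -0.3562  0.3031 -0.3365]
 [-0.0099 -0.6622 -0.7493  0.9276]
 [ 0.      0.      0.      1.    ]]
top 43.43267192200247 275.0957667209648 219.31193796960665 -0.03864756079469086
[[ 0.0218 -0.9832  0.1812  0.2353]
 [-0.9997 -0.0238 -0.0091  0.0422]
 [ 0.0133 -0.1809 -0.9834  1.5505]
 [ 0.      0.      0.      1.    ]]
wrist 64.20798927980405 287.8883100773556 208.66667402671084 0.01900215617092979
[[ 0.4065  0.8755  0.2613  0.1576]
 [ 0.9136 -0.3886 -0.1195  0.532 ]
 [-0.0031  0.2873 -0.9578  0.3713]
 [ 0.      0.      0.      1.    ]]
{'clock': 0.15, 'q': array([ 1.0499,  0.0878,  1.3719,  0.    ,  1.6836, -0.1031]), 'qd': array([ 0.0028, -0.0034, -0.0064,  0.0034, -0.001 ,  0.0008]), 'joint_efforts': array([  0.0018, -35.2371, -31.368 ,   0.    ,   0.008 ,  -0.    ]), 'ee_pos': array([0.223 , 0.5024, 0.2524]), 'eef_rot': array([ 0.8384,  0.5451, -0.0008,  0.0004]), 'wrist_force': array([-0.6423,  0.9878,  0.7208]), 'moment': array([-0.022 , -0.0195, -0.0084]), 'gripper_width': 1.0006416033286625} <Robot object at 0x7f2efe524050> ['PlanningError', 'nose_length'] 0.022
```

View pics/scene0.png

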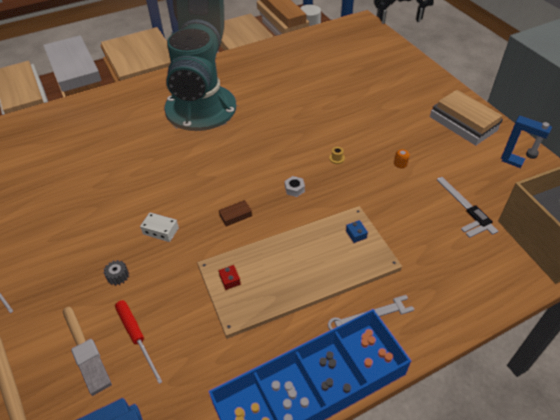

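View pics/top0.png

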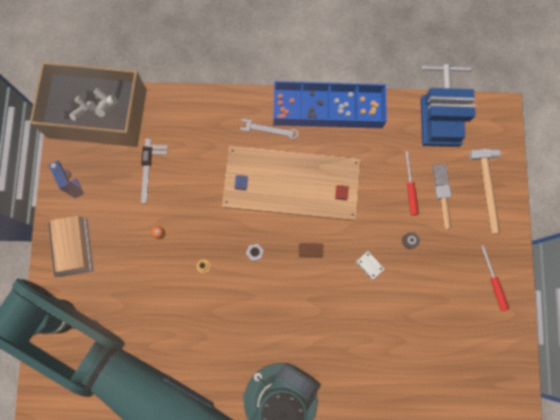

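View pics/wrist0.png

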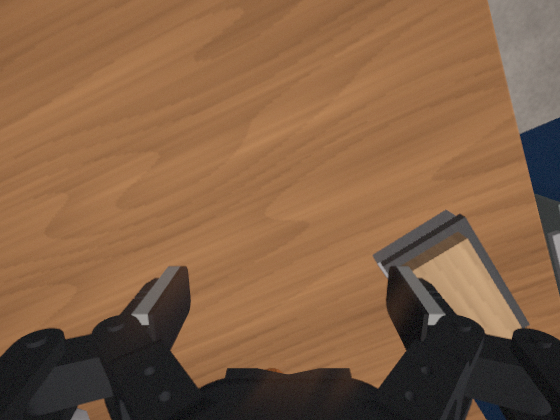

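The scene view shows the block at (160,226), gear (117,272), bush (337,155), knob (402,158), red stop (229,277) and blue stop (357,231). In the top view they are the block (370,264), gear (411,240), bush (203,266), knob (158,232), blue (241,183) and red (342,192). The hex nut and the brown bar aren't part of the task. I'll segment these next.

```bash
cat > m0.py <<'E'
from h import *
np.set_printoptions(precision=4,suppress=True)
S=shot('scene','s1.png');T=shot('top','t1.png')
def seg(d,c,h,fn):
    im=d['img'][max(0,c[1]-h):c[1]+h,max(0,c[0]-h):c[0]+h]
    hsv=cv2.cvtColor(im,cv2.COLOR_BGR2HSV); m=fn(hsv).astype(np.uint8)*255
    n,l,st,ce=cv2.connectedComponentsWithStats(m)
    i=1+np.argmax(st[1:,4]); ys,xs=np.nonzero(l==i)
    x0,y0=max(0,c[0]-h),max(0,c[1]-h)
    return (xs+x0).astype(float),(ys+y0).astype(float),st[i]
F=dict(
 block=lambda q:(q[...,1]<70)&(q[...,2]>130),
 gear=lambda q:(q[...,1]<90)&(q[...,2]<130),
 bush=lambda q:(q[...,0]>17)&(q[...,0]<32)&(q[...,1]>110)&(q[...,2]>80),
 knob=lambda q:(q[...,0]<14)&(q[...,1]>195)&(q[...,2]>90),
 blue=lambda q:(q[...,0]>100)&(q[...,0]<130)&(q[...,1]>120),
 red=lambda q:((q[...,0]<5)|(q[...,0]>172))&(q[...,1]>170))
C=dict(block=((160,226),(370,264)),gear=((117,272),(411,240)),bush=((337,155),(203,266)),knob=((402,158),(158,232)),blue=((357,231),(241,183)),red=((229,277),(342,192)))
for n,(a,b) in C.items():
    xa,ya,sa=seg(S,a,26,F[n]); xb,yb,sb=seg(T,b,17,F[n])
    ca=((xa.min()+xa.max())/2,(ya.min()+ya.max())/2); cb=((xb.min()+xb.max())/2,(yb.min()+yb.max())/2)
    p,e=tri(ray(S,*ca),ray(T,*cb)); print(n,ca,sa[2:],cb,sb[2:],p,'gap',round(e,4))
# board outline in both
for d,nm in((S,'S'),(T,'T')):
    pass
def crop(d,c,h,w=390):
    return cv2.resize(d['img'][c[1]-h:c[1]+h,c[0]-h:c[0]+h],(190,190),interpolation=cv2.INTER_CUBIC)
rows=[np.hstack([crop(d,C[n][k],18 if k else 26) for n in ('block','gear','bush','knob')]) for k,d in((0,S),(1,T))]
cv2.imwrite('pics/crops.png',np.vstack(rows))
cv2.imwrite('pics/boardT.png',cv2.resize(T['img'][135:225,215:370],None,fx=5,fy=5,interpolation=cv2.INTER_CUBIC))
E
python3 m0.py
```

```text
block (np.float64(159.0), np.float64(226.0)) [ 39  27 541] (np.float64(369.5), np.float64(264.5)) [ 28  28 431] [ 0.3899 -0.2507  0.0192] gap 0.0007
gear (np.float64(115.5), np.float64(272.0)) [ 24  25 366] (np.float64(410.5), np.float64(240.5)) [ 16  16 142] [ 0.4641 -0.374   0.0151] gap 0.0005Traceback (most recent call last):
  File "m0.py", line 20, in <module>
    xa,ya,sa=seg(S,a,26,F[n]); xb,yb,sb=seg(T,b,17,F[n])
                                        ~~~^^^^^^^^^^^^^
  File "m0.py", line 8, in seg
    i=1+np.argmax(st[1:,4]); ys,xs=np.nonzero(l==i)
        ~~~~~~~~~^^^^^^^^^^
    return _wrapfunc(a, 'argmax', axis=axis, out=out, **kwds)
    return bound(*args, **kwds)
ValueError: attempt to get argmax of an empty sequence
```

```bash
sed -i "s/for n,(a,b) in C.items():/for n,(a,b) in C.items():\n  try:/; s/^    xa,ya/    xa,ya/" m0.py; sed -i "s/    p,e=tri(ray(S,\*ca).*/&\n  except Exception as ex: print(n,ex,T['img'][b[1]-8:b[1]+8:2,b[0]-8:b[0]+9:4].reshape(-1,3)[:40:3].tolist())/" m0.py; python3 m0.py
```

```text
block (np.float64(159.0), np.float64(226.0)) [ 39  27 541] (np.float64(369.5), np.float64(264.5)) [ 28  28 429] [ 0.3899 -0.2507  0.0192] gap 0.0007
gear (np.float64(115.5), np.float64(272.0)) [ 24  25 367] (np.float64(410.5), np.float64(240.0)) [ 16  15 140] [ 0.4653 -0.3738  0.0166] gap 0.0008
bush attempt to get argmax of an empty sequence [[79, 115, 164], [80, 117, 166], [90, 136, 187], [84, 118, 170], [86, 132, 171], [89, 130, 183], [93, 148, 192], [79, 123, 160], [89, 129, 182], [83, 127, 163], [85, 124, 177], [93, 147, 195], [91, 136, 188], [83, 120, 172]]
knob attempt to get argmax of an empty sequence [[89, 127, 183], [86, 121, 176], [75, 116, 184], [86, 123, 178], [79, 120, 200], [83, 121, 179], [54, 84, 141], [96, 132, 210], [81, 116, 170], [77, 119, 197], [83, 119, 172], [49, 76, 119], [80, 116, 171], [84, 120, 172]]
blue attempt to get argmax of an empty sequence [[123, 162, 208], [121, 131, 163], [138, 103, 95], [122, 157, 203], [119, 97, 95], [123, 157, 201], [134, 101, 95], [136, 100, 91], [123, 162, 208], [108, 96, 101], [119, 150, 192], [124, 99, 101], [99, 117, 146], [125, 164, 213]]
red attempt to get argmax of an empty sequence [[120, 159, 206], [114, 151, 199], [68, 83, 171], [118, 154, 200], [80, 88, 124], [117, 155, 203], [59, 72, 161], [58, 70, 164], [123, 162, 210], [77, 84, 125], [111, 145, 200], [61, 73, 159], [63, 78, 133], [125, 167, 214]]
```

View pics/crops.png

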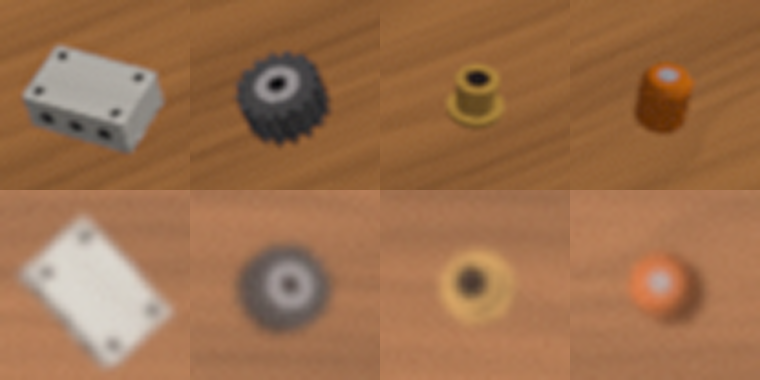

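View pics/boardT.png

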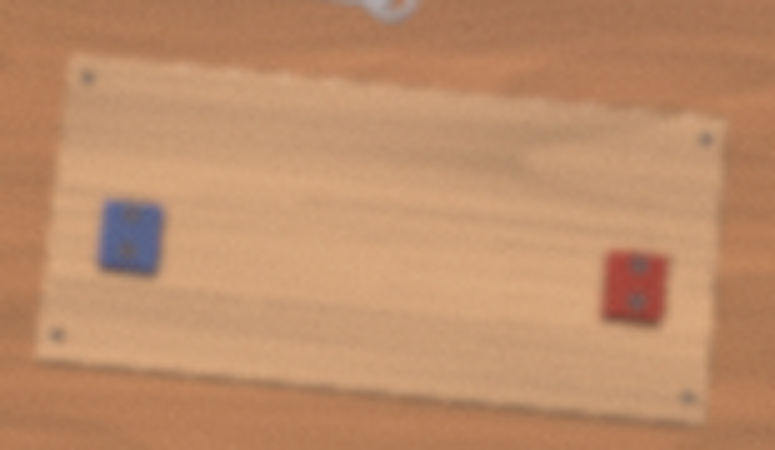

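```bash
cat > m1.py <<'E'
from h import *
np.set_printoptions(precision=4,suppress=True)
S=shot('scene');T=shot('top')
C=dict(block=((160,226),(370,264)),gear=((117,272),(411,240)),bush=((337,155),(203,266)),knob=((402,158),(158,232)))
cr=dict(block=((88.5,84.3),(99,101)),gear=((88,84),(100,95)),bush=((98,78),(93,91)),knob=((98,75),(89,92)))
def fs(n,p): c=C[n][0]; s=52/190; return c[0]-26+(p[0]+.5)*s-.5,c[1]-26+(p[1]+.5)*s-.5
def ft(n,p): c=C[n][1]; s=36/190; return c[0]-18+(p[0]+.5)*s-.5,c[1]-18+(p[1]+.5)*s-.5
Z=dict(block=.03,gear=.028,bush=.03,knob=.04)
for n,(a,b) in cr.items():
    a=fs(n,a);b=ft(n,b); p,e=tri(ray(S,*a),ray(T,*b)); print(n,p,'gap',round(e,4),'S',onz(S,*a,Z[n])[:2],'T',onz(T,*b,Z[n])[:2])
H=[onz(S,*fs('block',p),.03)[:2] for p in((62,56),(138,77),(39,91),(115,113))]; print('block holes',H)
d=H[1]-H[0];d2=H[3]-H[2];print('long dir',np.degrees(np.arctan2(d[1],d[0])),np.degrees(np.arctan2(d2[1],d2[0])))
def tb(x,y): return (x+.5)/5-.5+215,(y+.5)/5-.5+135
B=onz(T,*tb(130,232),.046);R=onz(T,*tb(638.5,283),.046);print('blue',B,'red',R,np.linalg.norm(B-R))
u=(B-R)[:2];u/=np.linalg.norm(u);print('y axis deg',np.degrees(np.arctan2(u[1],u[0])))
c=[onz(T,*tb(*p),.018)[:2] for p in((72,57),(723,120),(704,420),(37,357))];print('board corners',c,np.mean(c,0))
cv2.imwrite('pics/boardS.png',cv2.resize(S['img'][200:335,190:410],None,fx=3.5,fy=3.5,interpolation=cv2.INTER_CUBIC))
E
python3 m1.py
```

```text
block [ 0.3883 -0.2511  0.0295] gap 0.0003 S [ 0.3887 -0.2512] T [ 0.3883 -0.2508]
gear [ 0.465  -0.3731  0.0282] gap 0.0005 S [ 0.465  -0.3729] T [ 0.465  -0.3734]
bush [0.3767 0.2352 0.0318] gap 0.0002 S [0.3752 0.2365] T [0.3768 0.2353]
knob [0.4703 0.3706 0.0406] gap 0.0011 S [0.4697 0.3706] T [0.4707 0.3712]
block holes [array([ 0.3584, -0.2585]), array([ 0.3978, -0.222 ]), array([ 0.3792, -0.2802]), array([ 0.4185, -0.2442])]
long dir 42.8971979794995 42.470161050180494
blue [0.6245 0.1321 0.046 ] red [ 0.6012 -0.1673  0.046 ] 0.3003166693228428
y axis deg 85.55244864544332
board corners [array([0.7402, 0.1727]), array([ 0.7108, -0.2228]), array([ 0.5255, -0.21  ]), array([0.5539, 0.1863])] [ 0.6326 -0.0184]
```

View pics/boardS.png

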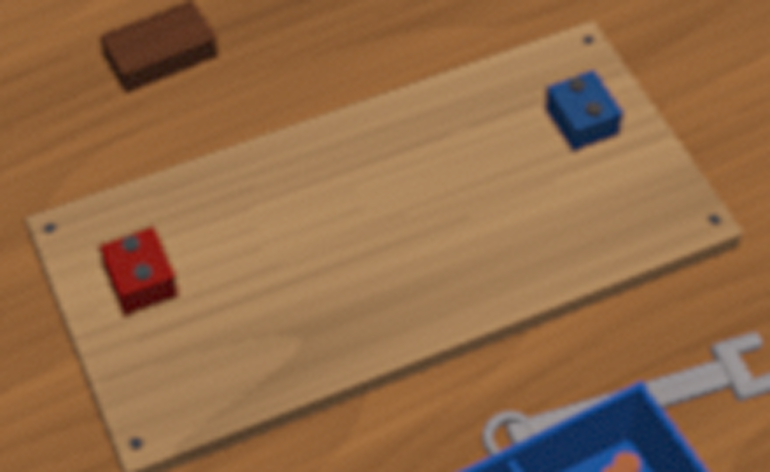

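The heights and both views agree to about 1 mm. I'll move above the block and refine with the wrist camera on the way.

>>> move_arm([
  [0, 0, -0.099, 0.8, -3.8, 0, 0],
  [0, 0, -0.099, 0.8, -3.8, 0, 0],
  [0, 0, -0.099, 0.8, -3.8, 0, 0],
  [0, 0, -0.099, 0.8, -3.8, 0, 0],
  [0, 0, -0.099, 0.8, -3.8, 0, 0],
  [0, 0, -0.099, 0.8, -3.8, 0, 0],
  [0, 0, -0.099, 0.8, -3.8, 0, 0],
  [0, 0, -0.099, 0.8, -3.8, 0, 0],
  [0, 0, -0.099, 0.8, -3.8, 0, 0],
  [0, 0, -0.099, 0.8, -3.8, 0, 0],
  [0, 0, -0.099, 0.8, -3.8, 0, 0],
  [0, 0, -0.099, 0.8, -3.8, 0, 0],
  [0, 0, -0.099, 0.8, -3.8, 0, 0],
  [0, 0, -0.099, 0.8, -3.8, 0, 0],
  [0, 0, -0.099, 0.8, -3.8, 0, 0],
  [0, 0, -0.099, 0.8, -3.8, 0, 0],
  [0, 0, -0.099, 0.8, -3.8, 0, 0],
  [0, 0, -0.099, 0.8, -3.8, 0, 0],
  [0, 0, -0.099, 0.8, -3.8, 0, 0],
  [0, 0, -0.099, 0.8, -3.8, 0, 0],
])

```text
clock: 2.12
ee_pos: [0.383, -0.2595, 0.2535]
eef_rot: [0.915, -0.404, 0.0, 0.0]
wrist_force: [-0.1, 0.2, 0.8]
gripper_width: 0.997
```

```bash
cat >> h.py <<'E'
from scipy.spatial.transform import Rotation as Rn
np.set_printoptions(precision=4,suppress=True)
def st():
    s=state(); M=Rn.from_quat(s['eef_rot']).as_matrix()
    print('t',round(s['clock'],2),'p',s['ee_pos'],'th',round(np.degrees(np.arctan2(M[1,0],M[0,0])),2),'tilt',round(np.degrees(np.arccos(-M[2,2])),2),'F',s['wrist_force'],'w',round(s['gripper_width'],3),'q6',round(s['q'][5],2))
    return s
def need(xy,z,thdeg):
    s=st(); M=Rn.from_quat(s['eef_rot']).as_matrix(); th=np.degrees(np.arctan2(M[1,0],M[0,0]))
    d=(thdeg-th+90)%180-90
    print('need cm',(np.array([*xy,z])-s['ee_pos'])*100,'rz',np.radians(d))
E
python3 - <<'E'
from h import *
shot('wrist','w1.png'); need((.3885,-.251),.03,-47.3)
E
```

```text
t 2.17 p [ 0.3839 -0.2656  0.2521] th -48.18 tilt 0.32 F [ 2.0572 -5.4566 -0.1755] w 0.999 q6 0.12
need cm [  0.4597   1.4647 -22.2126] rz 0.015284474301621769
```

View pics/w1.png

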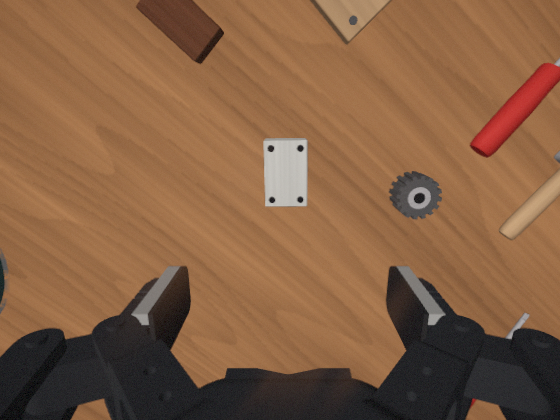

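Wrist view: the block's four holes are at (270,148), (300,148), (271,200) and (301,200), and the gear bore is at (419,198). The block sits nearly square to the jaws.

```bash
python3 - <<'E'
from h import *
d=shot('wrist','w2.png')
g=cv2.cvtColor(d['img'],cv2.COLOR_BGR2HSV); m=((g[...,1]<60)&(g[...,2]>140)).astype(np.uint8)*255
cs,_=cv2.findContours(m,cv2.RETR_EXTERNAL,cv2.CHAIN_APPROX_NONE)
for c in cs:
    if cv2.contourArea(c)>1500 and cv2.boundingRect(c)[1]<240:
        b=cv2.boxPoints(cv2.minAreaRect(c)); print(cv2.minAreaRect(c))
        P=np.array([onz(d,*p,.03)[:2] for p in b]); print(P,P.mean(0)); 
        for k in range(2):
            e=P[k+1]-P[k]; print(np.linalg.norm(e),np.degrees(np.arctan2(e[1],e[0])))
need((.3885,-.251),.03,-47.3)
E
```

```text
((279.0, 168.0), (68.0, 44.0), 90.0)
[[ 0.4009 -0.2122]
 [ 0.4301 -0.2448]
 [ 0.3781 -0.2923]
 [ 0.3472 -0.2576]] [ 0.3891 -0.2517]
0.04380411556224867 -48.2316085941747
0.07036965001925607 -137.55880447746495
t 2.22 p [ 0.3832 -0.2618  0.2521] th -47.79 tilt 0.11 F [-0.3902  0.4075 -0.1609] w 1.002 q6 0.11
need cm [  0.5253   1.0841 -22.2058] rz 0.008547916698064073
```

>>> move_arm([
  [0, 0, 0, 0.28, 0.5, -2.0, 0],
  [0, 0, 0, 0.28, 0.5, -3.0, 0],
  [0, 0, 0, 0, 0, -3.0, 0],
  [0, 0, 0, 0, 0, -3.0, 0],
  [0, 0, 0, 0, 0, -3.0, 0],
  [0, 0, 0, 0, 0, -2.5, 0],
  [0, 0, 0, 0, 0, -1.0, 0],
  [0, 0, 0, 0, 0, 0, 0],
  [0, 0, 0, 0, 0, 0, 0],
])

```text
clock: 2.97
ee_pos: [0.3891, -0.2472, 0.079]
eef_rot: [0.916, -0.402, 0.0, 0.0]
wrist_force: [0.5, -0.3, 1.1]
gripper_width: 1.002
```

```bash
python3 - <<'E'
from h import *
need((.3888,-.2513),.027,-47.5); shot('wrist','w3.png')
E
```

```text
t 2.97 p [ 0.3891 -0.2472  0.079 ] th -47.35 tilt 0.03 F [ 0.4846 -0.2774  1.1268] w 1.002 q6 0.14
need cm [-0.0271 -0.4138 -5.2029] rz -0.002690880610698119
```

View pics/w3.png

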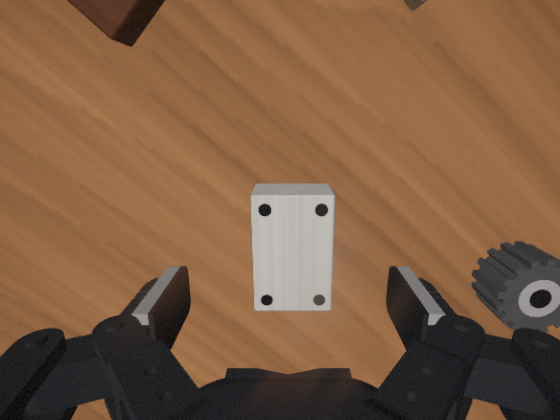

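The block lies between the jaws, holes at (265,210) and (319,300), so I'll lower and grip.

>>> move_arm([
  [0, 0, 0, 0, -0.2, -1.5, 0],
  [0, 0, 0, 0, -0.2, -2.0, 0],
  [0, 0, 0, 0, 0, -1.2, 0],
  [0, 0, 0, 0, 0, -0.5, 0],
  [0, 0, 0, 0, 0, 0, 0],
  [0, 0, 0, 0, 0, 0, 255],
  [0, 0, 0, 0, 0, 0, 255],
  [0, 0, 0, 0, 0, 0, 255],
  [0, 0, 0, 0, 0, 0, 255],
  [0, 0, 0, 0, 0, 0, 255],
  [0, 0, 0, 0, 0, 0, 255],
  [0, 0, 0, 0, 0, 0, 255],
  [0, 0, 0, 0, 0, 0, 255],
])

```text
clock: 4.1
ee_pos: [0.3897, -0.2521, 0.0279]
eef_rot: [0.916, -0.402, 0.001, 0.0]
wrist_force: [0.1, 0.4, 6.3]
gripper_width: 0.514
```

```bash
python3 - <<'E'
from h import *
need((.6128,-.0172),.15,-4.45)
E
```

```text
t 4.1 p [ 0.3897 -0.2521  0.0279] th -47.38 tilt 0.17 F [0.1379 0.4239 6.2943] w 0.514 q6 0.13
need cm [22.306  23.4859 12.2096] rz 0.7493199982186386
```

>>> move_arm([
  [0, 0, 0, 0, 0, 2, 255],
  [0, 0, 0, 0, 0, 4, 255],
  [0, 0, 0.06, 1.5, 1.5, 3, 255],
  [0, 0, 0.06, 1.8, 1.8, 0, 255],
  [0, 0, 0.06, 1.8, 1.9, 0, 255],
  [0, 0, 0.06, 1.8, 1.9, 0, 255],
  [0, 0, 0.06, 1.8, 1.9, 0, 255],
  [0, 0, 0.06, 1.8, 1.9, 0, 255],
  [0, 0, 0.06, 1.8, 1.9, 0, 255],
  [0, 0, 0.06, 1.8, 1.9, 0, 255],
  [0, 0, 0.06, 1.8, 1.9, 0, 255],
  [0, 0, 0.06, 1.8, 1.9, 0, 255],
  [0, 0, 0.06, 1.8, 1.9, 0, 255],
  [0, 0, 0.06, 1.8, 1.9, 0, 255],
  [0, 0, 0.02, 1.0, 1.0, 0, 255],
  [0, 0, 0, 0, 0, 0, 255],
  [0, 0, 0, 0, 0, 0, 255],
  [0, 0, 0, 0, 0, 0, 255],
])

```text
clock: 5.6
ee_pos: [0.6108, -0.0187, 0.1153]
eef_rot: [0.999, -0.044, -0.001, 0.0]
wrist_force: [0.5, -0.3, -3.2]
gripper_width: 0.511
```

```bash
python3 - <<'E'
from h import *
need((.6128,-.0172),.047,-4.45); shot('wrist','w4.png')
E
```

```text
t 5.6 p [ 0.6108 -0.0187  0.1153] th -5.01 tilt 0.14 F [ 0.5031 -0.2916 -3.197 ] w 0.511 q6 -0.04
need cm [ 0.1983  0.1481 -6.8306] rz 0.009832670515810467
```

View pics/w4.png

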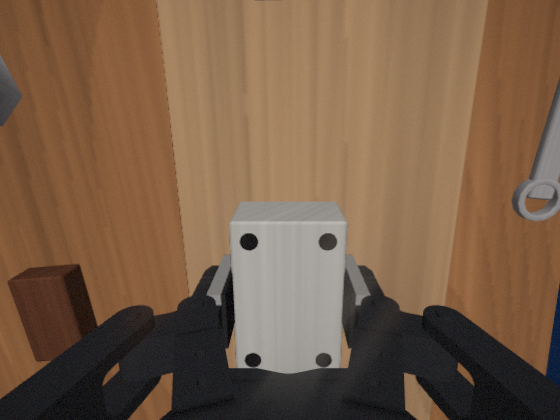

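```bash
python3 - <<'E'
from h import *
W=shot('wrist');S=shot('scene');T=shot('top')
s=state();p=s['ee_pos']; P=np.array([onz(W,*u,p[2]+.0021)[:2] for u in((249,241),(328,241),(252,360),(323,360))]);print('block c',P.mean(0),'tcp',p, np.degrees(np.arctan2(*(P[0]-P[2])[::-1])))
fs=lambda x,y:((x+.5)/3.5-.5+190,(y+.5)/3.5-.5+200); ft=lambda x,y:((x+.5)/5-.5+215,(y+.5)/5-.5+135)
L=[]
for a,b in(((588,41),(57,334)),((714,220),(88,77)),((136,443),(706,139)),((49,228),(688,397))):
    q,e=tri(ray(S,*fs(*a)),ray(T,*ft(*b)));L.append(q);print(q,round(e,4))
print('mean',np.mean(L,0))
q=[]
for a,b in(((585.5,98.5),(130,232)),((136.5,257),(638.5,283))):
    x,e=tri(ray(S,*fs(*a)),ray(T,*ft(*b)));q.append(x);print('stop',x,e)
u=q[0]-q[1];print('mid',(q[0]+q[1])/2,'ang',np.degrees(np.arctan2(u[1],u[0])),np.linalg.norm(u))
E
```

```text
block c [ 0.612  -0.0204] tcp [ 0.6112 -0.0191  0.1163] 84.3999580013611
[0.5678 0.1744 0.0181] 0.0014
[0.7272 0.1619 0.0189] 0.0013
[ 0.6983 -0.2126  0.0187] 0.0007
[ 0.5389 -0.2008  0.0189] 0.0008
mean [ 0.633  -0.0193  0.0187]
stop [0.6249 0.1319 0.0438] 0.0008360143600490469
stop [ 0.6014 -0.1674  0.0453] 1.1542197796920816e-05
mid [ 0.6131 -0.0178  0.0445] ang 85.5114116288492 0.30019088526478527
```

>>> move_arm([
  [0, 0, 0.015, 0.1, 0.25, -1.5, 255],
  [0, 0, 0, 0, 0, -2.0, 255],
  [0, 0, 0, 0, 0, -2.0, 255],
  [0, 0, 0, 0, 0, -0.7, 255],
  [0, 0, 0, 0, 0, -0.4, 255],
  [0, 0, 0, 0, 0, -0.2, 255],
  [0, 0, 0, 0, 0, 0, 255],
  [0, 0, 0, 0, 0, 0, 255],
])

```text
clock: 6.47
ee_pos: [0.6137, -0.016, 0.0498]
eef_rot: [0.999, -0.036, 0.001, 0.0]
wrist_force: [0.6, 0.0, -2.1]
gripper_width: 0.512
```

```bash
python3 - <<'E'
from h import *
need((.613,-.0176),.046,-4.47); shot('wrist','w5.png')
E
```

```text
t 6.47 p [ 0.6137 -0.016   0.0498] th -4.14 tilt 0.15 F [ 0.5735  0.0135 -2.12  ] w 0.512 q6 -0.05
need cm [-0.068  -0.158  -0.3811] rz -0.005834743225375
```

View pics/w5.png

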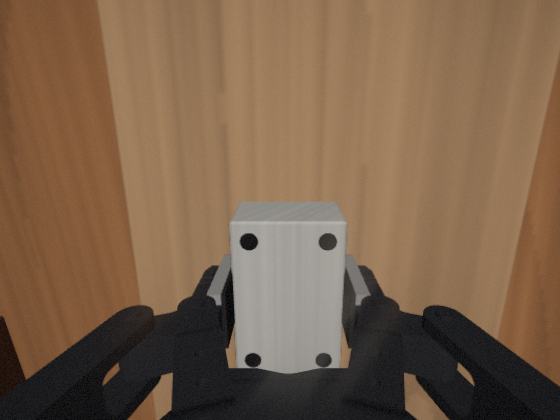

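The block is still square in the jaws and not yet seated, so I'll lower the last few mm.

>>> move_arm([
  [0, 0, 0, -0.1, -0.1, -0.2, 255],
  [0, 0, 0, 0, 0, -0.15, 255],
  [0, 0, 0, 0, 0, -0.08, 255],
  [0, 0, 0, 0, 0, 0, 255],
  [0, 0, 0, 0, 0, 0, 255],
])

```text
clock: 6.93
ee_pos: [0.6124, -0.017, 0.0459]
eef_rot: [0.999, -0.036, 0.001, 0.0]
wrist_force: [-2.1, -1.0, 6.1]
gripper_width: 0.512
```

Touching with 6 N; I'll release and rise.

>>> move_arm([
  [0, 0, 0, 0, 0, 0, 80],
  [0, 0, 0, 0, 0, 0, 80],
  [0, 0, 0, 0, 0, 0, 60],
  [0, 0, 0, 0, 0, 0, 40],
  [0, 0, 0, 0, 0, 0, 40],
  [0, 0, 0, 0, 0, 2, 40],
  [0, 0, 0, 0, 0, 3, 40],
  [0, 0, 0, 0, 0, 3, 0],
  [0, 0, 0, 0, 0, 3, 0],
  [0, 0, 0, -2, 0, 2, 0],
  [0, 0, 0, -3, 0, 0, 0],
  [0, 0, 0, -3, 0, 0, 0],
  [0, 0, 0, 0, 0, 0, 0],
])

```text
clock: 8.02
ee_pos: [0.5267, -0.0163, 0.1731]
eef_rot: [0.999, -0.036, -0.003, -0.0]
wrist_force: [-0.8, -0.2, -1.4]
gripper_width: 0.999
```

```bash
python3 - <<'E'
from h import *
need((.4705,.3708),.18,-4.47); W=shot('wrist','w6.png')
E
```

```text
t 8.02 p [ 0.5267 -0.0163  0.1731] th -4.13 tilt 0.31 F [-0.7958 -0.1908 -1.3631] w 0.999 q6 -0.07
need cm [-5.6183 38.7122  0.6919] rz -0.006013289135689793
```

View pics/w6.png

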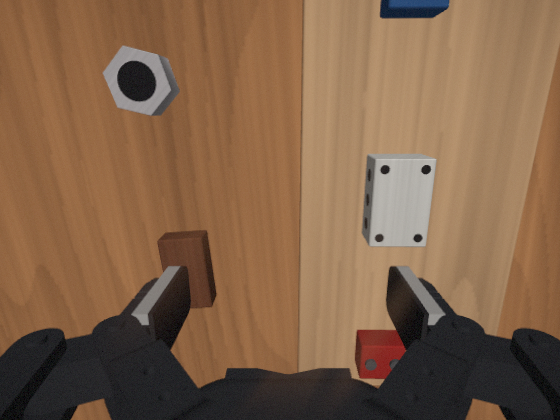

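The block stands on the board, holes at (385,170), (426,170), (379,238) and (418,238). I'll check its pose and go to the knob.

```bash
python3 - <<'E'
from h import *
W=shot('wrist')
P=np.array([onz(W,*u,.0485)[:2] for u in((385,170),(426,170),(379,238),(418,238))]);c=P.mean(0);v=P[0]-P[2]+P[1]-P[3]
m=np.array([.613,-.0176]);a=np.radians(-4.47);R=np.array([[np.cos(a),np.sin(a)],[-np.sin(a),np.cos(a)]])
print(c,'board err mm',R@(c-m)*1e3,np.degrees(np.arctan2(v[1],v[0])))
E
```

```text
[ 0.6166 -0.0205] board err mm [ 3.8109 -2.5681] 85.78831518534449
```

>>> move_arm([
  [0, 0, 0.111, -0.4, 2.8, 0, 0],
  [0, 0, 0.111, -0.4, 2.8, 0, 0],
  [0, 0, 0.111, -0.4, 2.8, 0, 0],
  [0, 0, 0.111, -0.4, 2.8, 0, 0],
  [0, 0, 0.111, -0.4, 2.8, 0, 0],
  [0, 0, 0.111, -0.4, 2.8, 0, 0],
  [0, 0, 0.111, -0.4, 2.8, 0, 0],
  [0, 0, 0.111, -0.4, 2.8, 0, 0],
  [0, 0, 0.111, -0.4, 2.8, 0, 0],
  [0, 0, 0.111, -0.4, 2.8, 0, 0],
  [0, 0, 0.111, -0.4, 2.8, 0, 0],
  [0, 0, 0.111, -0.4, 2.8, 0, 0],
  [0, 0, 0.111, -0.4, 2.8, 0, 0],
  [0, 0, 0.111, -0.4, 2.3, 0, 0],
  [0, 0, 0, 0, 0, 0, 0],
  [0, 0, 0, 0, 0, 0, 0],
])

```text
clock: 9.45
ee_pos: [0.4763, 0.3719, 0.1735]
eef_rot: [0.737, 0.675, 0.0, 0.0]
wrist_force: [1.0, 0.2, 0.5]
gripper_width: 1.0
```

```bash
python3 - <<'E'
from h import *
need((.4705,.3708),.035,85.5); W=shot('wrist','w7.png')
E
```

```text
t 9.45 p [0.4763 0.3719 0.1735] th 84.98 tilt 0.02 F [1.0241 0.235  0.4827] w 1.0 q6 -0.91
need cm [ -0.5775  -0.1052 -13.8509] rz 0.009001630526178776
```

View pics/w7.png

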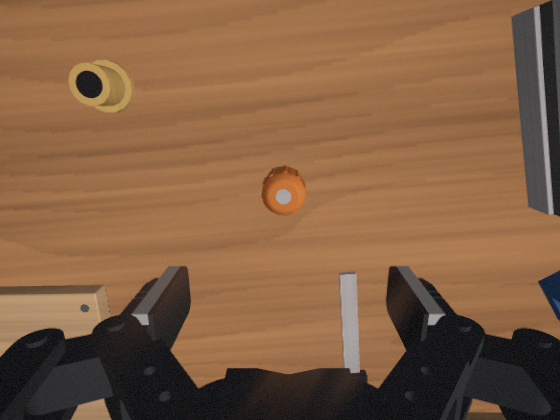

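The knob cap is at (283,196), the bush bore at (89,85), and the caliper's near end at (350,275).

```bash
python3 - <<'E'
from h import *
W=shot('wrist')
print('knob',onz(W,283,196,.04),'bush',onz(W,89,85,.03),'caliper end',onz(W,348,275,.005),onz(W,350,368,.005))
need((.4705,.3708),.035,85.5)
E
```

```text
knob [0.4698 0.367  0.04  ] bush [0.3762 0.2331 0.03  ] caliper end [0.5616 0.4199 0.005 ] [0.6689 0.4177 0.005 ]
t 9.55 p [0.4765 0.3701 0.1737] th 84.84 tilt 0.03 F [0.031  0.399  0.8765] w 1.0 q6 -0.91
need cm [ -0.5989   0.0734 -13.8673] rz 0.011494343796677376
```

>>> move_arm([
  [0, 0, 0.009, -0.3, -0.05, -2, 0],
  [0, 0, 0, -0.3, -0.05, -3, 0],
  [0, 0, 0, 0, 0, -3, 0],
  [0, 0, 0, 0, 0, -3, 0],
  [0, 0, 0, 0, 0, -2, 0],
  [0, 0, 0, 0, 0, -1.3, 0],
  [0, 0, 0, 0, 0, 0, 0],
  [0, 0, 0, 0, 0, 0, 0],
  [0, 0, 0, 0, 0, 0, 255],
  [0, 0, 0, 0, 0, 0, 255],
  [0, 0, 0, 0, 0, 0, 255],
  [0, 0, 0, 0, 0, 0, 255],
  [0, 0, 0, 0, 0, 0, 255],
  [0, 0, 0, 0, 0, 0, 255],
  [0, 0, 0, 0, 0, 0, 255],
  [0, 0, 0, 0, 0, 0, 255],
  [0, 0, 0, 0, 0, 0, 255],
])

```text
clock: 10.97
ee_pos: [0.4707, 0.3698, 0.0327]
eef_rot: [0.735, 0.678, 0.002, 0.0]
wrist_force: [-0.1, 0.3, 6.5]
gripper_width: 0.403
```

```bash
python3 - <<'E'
from h import *
# knob target: board x=.055 -> 75 mm behind line
a=np.radians(-4.47); t=np.array([.613,-.0176])+.075*np.array([np.cos(a),np.sin(a)]);print(t)
need(t,.13,85.5); W=shot('wrist','w8.png')
E
```

```text
[ 0.6878 -0.0234]
t 10.97 p [0.4707 0.3698 0.0327] th 85.43 tilt 0.18 F [-0.124   0.2632  6.5334] w 0.403 q6 -0.92
need cm [ 21.7066 -39.3292   9.7278] rz 0.00114480298706737
```

View pics/w8.png

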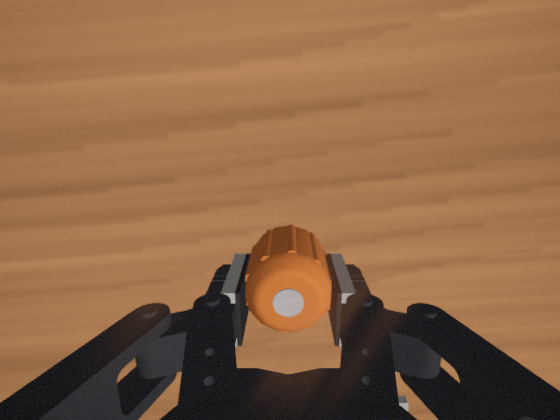

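The knob is held centred, cap at (288,303). I'll carry it to the spot behind the block.

>>> move_arm([
  [0, 0, 0, 0, 0, 2, 255],
  [0, 0, 0, 0, 0, 4, 255],
  [0, 0, 0, 0, 0, 3, 255],
  [0, 0, 0, 1.7, -3.0, 1, 255],
  [0, 0, 0, 1.7, -3.0, 0, 255],
  [0, 0, 0, 1.7, -3.0, 0, 255],
  [0, 0, 0, 1.7, -3.0, 0, 255],
  [0, 0, 0, 1.7, -3.0, 0, 255],
  [0, 0, 0, 1.7, -3.0, 0, 255],
  [0, 0, 0, 1.7, -3.0, 0, 255],
  [0, 0, 0, 1.7, -3.0, 0, 255],
  [0, 0, 0, 1.7, -3.0, 0, 255],
  [0, 0, 0, 1.7, -3.0, 0, 255],
  [0, 0, 0, 1.7, -3.0, 0, 255],
  [0, 0, 0, 1.7, -3.0, 0, 255],
  [0, 0, 0, 1.3, -3.0, 0, 255],
  [0, 0, 0, 0, -0.3, 0, 255],
  [0, 0, 0, 0, 0, 0, 255],
  [0, 0, 0, 0, 0, 0, 255],
])

```text
clock: 12.6
ee_pos: [0.6862, -0.0236, 0.1301]
eef_rot: [0.735, 0.678, -0.0, -0.001]
wrist_force: [0.1, 0.0, -0.9]
gripper_width: 0.402
```

```bash
python3 - <<'E'
from h import *
need((.6878,-.0234),.051,85.5); W=shot('wrist','w9.png')
E
```

```text
t 12.6 p [ 0.6862 -0.0236  0.1301] th 85.4 tilt 0.13 F [ 0.139   0.0056 -0.9088] w 0.402 q6 -1.61
need cm [ 0.1594  0.0171 -7.9057] rz 0.001776758983738654
```

View pics/w9.png

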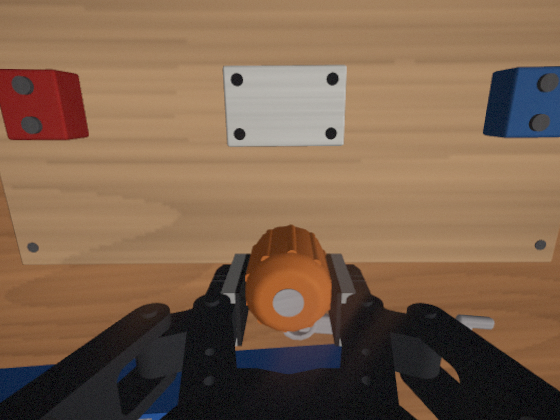

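Wrist view: the block is centred between red (27,105) and blue (544,102), with holes at (237,80) to (331,133). I'll lower the knob.

```bash
python3 - <<'E'
from h import *
W=shot('wrist')
r=onz(W,26.5,105.5,.046)[:2];b=onz(W,544.5,102.5,.046)[:2];c=np.mean([onz(W,*u,.0485)[:2] for u in((237,80),(332,79),(239,134),(331,133))],0)
v=b-r;L=np.linalg.norm(v);v/=L;d=c-(b+r)/2;print(r,b,c,L,'along',d@v*1e3,'behind',(d@np.array([v[1],-v[0]]))*1e3)
E
```

```text
[ 0.6017 -0.1669] [0.6237 0.1294] [ 0.6138 -0.0191] 0.29710713592901267 along -0.24245562206067617 behind 1.1260511336958108
```

>>> move_arm([
  [0, 0, 0, 0.15, 0, -1.5, 255],
  [0, 0, 0, 0, 0, -2.5, 255],
  [0, 0, 0, 0, 0, -2, 255],
  [0, 0, 0, 0, 0, -1, 255],
  [0, 0, 0, 0, 0, -0.5, 255],
  [0, 0, 0, 0, 0, -0.2, 255],
  [0, 0, 0, 0, 0, 0, 255],
  [0, 0, 0, 0, 0, 0, 255],
])

```text
clock: 13.37
ee_pos: [0.6892, -0.0236, 0.0558]
eef_rot: [0.735, 0.678, 0.001, 0.001]
wrist_force: [0.2, -0.0, -0.5]
gripper_width: 0.403
```

The block is within about 1 mm of target. I'll lower the last bit.

>>> move_arm([
  [0, 0, 0, -0.1, 0, -0.2, 255],
  [0, 0, 0, 0, 0, -0.1, 255],
  [0, 0, 0, 0, 0, -0.1, 255],
  [0, 0, 0, 0, 0, 0, 255],
  [0, 0, 0, 0, 0, 0, 255],
])

```text
clock: 13.78
ee_pos: [0.6877, -0.0239, 0.0508]
eef_rot: [0.735, 0.678, 0.0, 0.0]
wrist_force: [0.9, -0.8, 2.0]
gripper_width: 0.4
```

Seated. I'll release, rise and go to the gear.

>>> move_arm([
  [0, 0, 0, 0, 0, 0, 60],
  [0, 0, 0, 0, 0, 0, 30],
  [0, 0, 0, 0, 0, 0, 0],
  [0, 0, 0, 0, 0, 0, 0],
  [0, 0, 0, 0, 0, 0, 0],
  [0, 0, 0, 0, 0, 2, 0],
  [0, 0, 0, 0, 0, 4, 0],
  [0, 0, 0, 0, 0, 4, 0],
  [0, 0, 0, 0, 0, 2, 0],
  [0, 0, 0, 0, 0, 0, 0],
])

```text
clock: 14.62
ee_pos: [0.6905, -0.0241, 0.179]
eef_rot: [0.735, 0.678, 0.005, 0.005]
wrist_force: [0.5, 0.9, 0.7]
gripper_width: 0.999
```

```bash
python3 - <<'E'
from h import *
need((.465,-.3731),.17,-4.5); W=shot('wrist','w10.png')
E
```

```text
t 14.62 p [ 0.6905 -0.0241  0.179 ] th 85.43 tilt 0.83 F [0.482  0.9097 0.7423] w 0.999 q6 -1.61
need cm [-22.5521 -34.8993  -0.8952] rz -1.5696423399624695
```

View pics/w10.png

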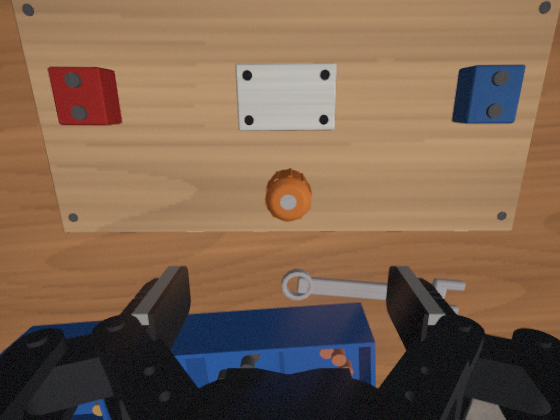

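>>> move_arm([
  [0, 0, -0.112, -1.6, -2.5, 0, 0],
  [0, 0, -0.112, -1.6, -2.5, 0, 0],
  [0, 0, -0.112, -1.6, -2.5, 0, 0],
  [0, 0, -0.112, -1.6, -2.5, 0, 0],
  [0, 0, -0.112, -1.6, -2.5, 0, 0],
  [0, 0, -0.112, -1.6, -2.5, 0, 0],
  [0, 0, -0.112, -1.6, -2.5, 0, 0],
  [0, 0, -0.112, -1.6, -2.5, 0, 0],
  [0, 0, -0.112, -1.6, -2.5, 0, 0],
  [0, 0, -0.112, -1.6, -2.5, 0, 0],
  [0, 0, -0.112, -1.6, -2.5, 0, 0],
  [0, 0, -0.112, -1.6, -2.5, 0, 0],
  [0, 0, -0.112, -1.6, -2.5, 0, 0],
  [0, 0, -0.112, -1.5, -2.4, 0, 0],
  [0, 0, 0, 0, 0, 0, 0],
  [0, 0, 0, 0, 0, 0, 0],
])

```text
clock: 16.0
ee_pos: [0.4628, -0.3733, 0.1679]
eef_rot: [0.999, -0.04, -0.001, -0.001]
wrist_force: [0.4, -0.4, -0.1]
gripper_width: 1.0
```

```bash
python3 - <<'E'
from h import *
need((.465,-.3731),.028,-4.5); W=shot('wrist','w11.png')
E
```

```text
t 16.0 p [ 0.4628 -0.3733  0.1679] th -4.53 tilt 0.21 F [ 0.3786 -0.3715 -0.1174] w 1.0 q6 -0.7
need cm [  0.2223   0.0236 -13.9906] rz 0.0005604942671083177
```

View pics/w11.png

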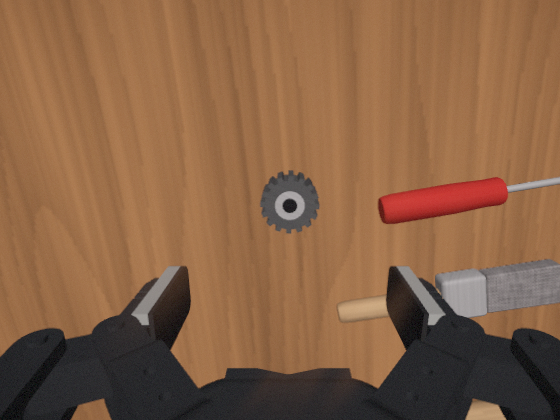

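The knob stands upright behind the block at (288,201), with the block at (286,98). The gear bore is now at (290,206), and the screwdriver handle ends at (381,208). I'll check the clearance.

```bash
python3 - <<'E'
from h import *
W=shot('wrist')
print('gear',onz(W,290,206,.028),'edges',onz(W,261,204,.028),onz(W,319,204,.028),'driver end',onz(W,379,208,.012),'brush end',onz(W,338,312,.01));need((.465,-.3731),.028,-4.5)
E
```

```text
gear [ 0.4661 -0.375   0.028 ] edges [ 0.4429 -0.3716  0.028 ] [ 0.4895 -0.3752  0.028 ] driver end [ 0.5417 -0.3873  0.012 ] brush end [ 0.5033 -0.4883  0.01  ]
t 16.1 p [ 0.4641 -0.3719  0.1686] th -4.35 tilt 0.16 F [ 0.2384 -0.0447  0.4822] w 1.0 q6 -0.7
need cm [  0.091   -0.1187 -14.0584] rz -0.0025486918834485436
```

>>> move_arm([
  [0, 0, 0, 0.1, -0.1, -2, 0],
  [0, 0, 0, 0.05, -0.1, -3, 0],
  [0, 0, 0, 0, 0, -3, 0],
  [0, 0, 0, 0, 0, -3, 0],
  [0, 0, 0, 0, 0, -2, 0],
  [0, 0, 0, 0, 0, -1.1, 0],
  [0, 0, 0, 0, 0, 0, 0],
  [0, 0, 0, 0, 0, 0, 0],
  [0, 0, 0, 0, 0, 0, 255],
  [0, 0, 0, 0, 0, 0, 255],
  [0, 0, 0, 0, 0, 0, 255],
  [0, 0, 0, 0, 0, 0, 255],
  [0, 0, 0, 0, 0, 0, 255],
  [0, 0, 0, 0, 0, 0, 255],
  [0, 0, 0, 0, 0, 0, 255],
  [0, 0, 0, 0, 0, 0, 255],
])

```text
clock: 17.43
ee_pos: [0.4666, -0.3759, 0.0315]
eef_rot: [0.999, -0.039, 0.001, 0.001]
wrist_force: [-1.2, 1.2, 6.6]
gripper_width: 0.535
```

```bash
python3 - <<'E'
from h import *
a=np.radians(-4.47); t=np.array([.613,-.0176])+.075*np.array([-np.sin(a),np.cos(a)]);print(t)
need(t,.13,-4.47); W=shot('wrist','w12.png')
E
```

```text
[0.6188 0.0572]
t 17.43 p [ 0.4666 -0.3759  0.0315] th -4.42 tilt 0.22 F [-1.1647  1.1957  6.5937] w 0.535 q6 -0.7
need cm [15.2292 43.305   9.8502] rz -0.0009414668962930968
```

View pics/w12.png

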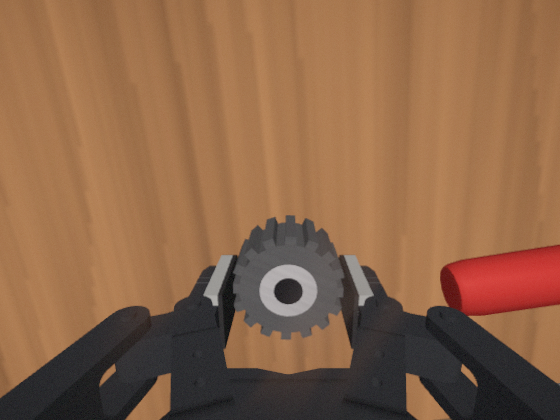

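The gear is held centred, bore at (288,291). I'll carry it over.

>>> move_arm([
  [0, 0, 0, 0, 0, 2, 255],
  [0, 0, 0, 0, 0, 4, 255],
  [0, 0, 0, 0, 0, 4, 255],
  [0, 0, 0, 1.1, 3.1, 1, 255],
  [0, 0, 0, 1.1, 3.1, 0, 255],
  [0, 0, 0, 1.1, 3.1, 0, 255],
  [0, 0, 0, 1.1, 3.1, 0, 255],
  [0, 0, 0, 1.1, 3.1, 0, 255],
  [0, 0, 0, 1.1, 3.1, 0, 255],
  [0, 0, 0, 1.1, 3.1, 0, 255],
  [0, 0, 0, 1.1, 3.1, 0, 255],
  [0, 0, 0, 1.1, 3.1, 0, 255],
  [0, 0, 0, 1.1, 3.1, 0, 255],
  [0, 0, 0, 1.1, 3.1, 0, 255],
  [0, 0, 0, 1.1, 3.1, 0, 255],
  [0, 0, 0, 1.1, 3.1, 0, 255],
  [0, 0, 0, 0.9, 3.0, 0, 255],
  [0, 0, 0, 0, 0, 0, 255],
  [0, 0, 0, 0, 0, 0, 255],
  [0, 0, 0, 0, 0, 0, 255],
])

```text
clock: 19.15
ee_pos: [0.6173, 0.0581, 0.1384]
eef_rot: [0.999, -0.038, -0.001, 0.0]
wrist_force: [0.9, 0.6, -2.9]
gripper_width: 0.537
```

```bash
python3 - <<'E'
from h import *
need((.6188,.0572),.050,-4.47); W=shot('wrist','w13.png')
E
```

```text
t 19.15 p [0.6173 0.0581 0.1384] th -4.38 tilt 0.08 F [ 0.8706  0.5911 -2.9493] w 0.537 q6 0.08
need cm [ 0.1481 -0.0876 -8.8377] rz -0.0014845396059609698
```

View pics/w13.png

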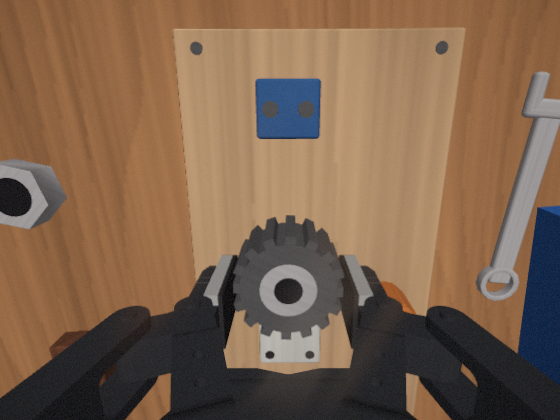

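The gear is in line with the blue stop at (288,109). Lowering.

>>> move_arm([
  [0, 0, 0, 0.1, -0.05, -1.5, 255],
  [0, 0, 0, 0, 0, -2.5, 255],
  [0, 0, 0, 0, 0, -2.5, 255],
  [0, 0, 0, 0, 0, -1.2, 255],
  [0, 0, 0, 0, 0, -0.4, 255],
  [0, 0, 0, 0, 0, -0.2, 255],
  [0, 0, 0, 0, 0, 0, 255],
  [0, 0, 0, 0, 0, 0, 255],
  [0, 0, 0, 0, 0, 0, 255],
])

```text
clock: 19.95
ee_pos: [0.62, 0.0576, 0.0581]
eef_rot: [0.999, -0.039, 0.002, -0.0]
wrist_force: [-0.4, 1.1, -2.7]
gripper_width: 0.54
```

>>> move_arm([
  [0, 0, 0, -0.1, 0, -0.3, 255],
  [0, 0, 0, 0, 0, -0.2, 255],
  [0, 0, 0, 0, 0, -0.1, 255],
  [0, 0, 0, 0, 0, 0, 255],
  [0, 0, 0, 0, 0, 0, 255],
])

```text
clock: 20.37
ee_pos: [0.6177, 0.0578, 0.0499]
eef_rot: [0.999, -0.038, -0.0, 0.0]
wrist_force: [-0.4, 0.8, -3.3]
gripper_width: 0.537
```

>>> move_arm([
  [0, 0, 0, 0, 0, -0.1, 255],
  [0, 0, 0, 0, 0, 0, 255],
  [0, 0, 0, 0, 0, -0.05, 255],
  [0, 0, 0, 0, 0, 0, 255],
])

```text
clock: 20.7
ee_pos: [0.6179, 0.0578, 0.0495]
eef_rot: [0.999, -0.038, 0.0, -0.0]
wrist_force: [-2.5, -0.0, 3.1]
gripper_width: 0.536
```

Contact; I'll release and go to the bush, turning the jaws along y.

>>> move_arm([
  [0, 0, 0, 0, 0, 0, 60],
  [0, 0, 0, 0, 0, 0, 40],
  [0, 0, 0, 0, 0, 0, 30],
  [0, 0, 0, 0, 0, 0, 30],
  [0, 0, 0, 0, 0, 0, 30],
  [0, 0, 0, 0, 0, 2, 30],
  [0, 0, 0, 0, 0, 4, 30],
  [0, 0, 0, 0, 0, 4, 0],
  [0, 0, 0, 0, 0, 2, 0],
  [0, 0, 0, 0, 0, 0, 0],
  [0, 0, 0, 0, 0, 0, 0],
])

```text
clock: 21.62
ee_pos: [0.6188, 0.0577, 0.1708]
eef_rot: [0.999, -0.039, 0.002, -0.0]
wrist_force: [-0.7, 0.8, -1.0]
gripper_width: 1.0
```

>>> move_arm([
  [0, 0, 0.112, -1.7, 1.25, 0, 0],
  [0, 0, 0.112, -1.7, 1.25, 0, 0],
  [0, 0, 0.112, -1.7, 1.25, 0, 0],
  [0, 0, 0.112, -1.7, 1.25, 0, 0],
  [0, 0, 0.112, -1.7, 1.25, 0, 0],
  [0, 0, 0.112, -1.7, 1.25, 0, 0],
  [0, 0, 0.112, -1.7, 1.25, 0, 0],
  [0, 0, 0.112, -1.7, 1.25, 0, 0],
  [0, 0, 0.112, -1.7, 1.25, 0, 0],
  [0, 0, 0.112, -1.7, 1.25, 0, 0],
  [0, 0, 0.112, -1.7, 1.25, 0, 0],
  [0, 0, 0.112, -1.7, 1.25, 0, 0],
  [0, 0, 0.112, -1.7, 1.25, 0, 0],
  [0, 0, 0.112, -1.8, 1.25, 0, 0],
  [0, 0, 0, 0, 0, 0, 0],
  [0, 0, 0, 0, 0, 0, 0],
  [0, 0, 0, 0, 0, 0, 0],
])

```text
clock: 23.03
ee_pos: [0.3785, 0.2322, 0.1671]
eef_rot: [0.735, 0.678, -0.001, -0.0]
wrist_force: [-0.8, -0.4, -0.1]
gripper_width: 1.002
```

```bash
python3 - <<'E'
from h import *
W=shot('wrist','w14.png'); need((.3765,.235),.035,85.5); shot('scene','s14.png')
E
```

```text
t 23.08 p [0.3789 0.2321 0.1675] th 85.34 tilt 0.1 F [-0.3416 -0.4675 -0.3819] w 1.0 q6 -1.07
need cm [ -0.2378   0.2862 -13.2453] rz 0.0028692945536516064
```

View pics/w14.png

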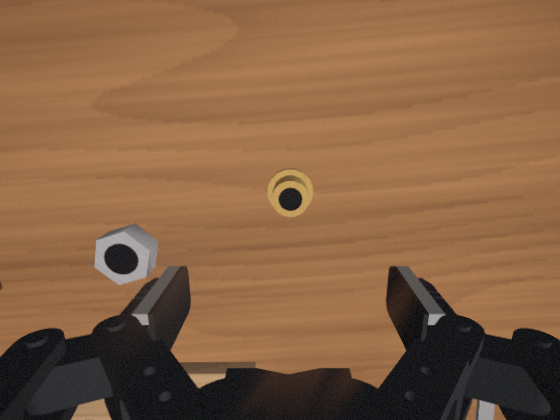

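View pics/s14.png

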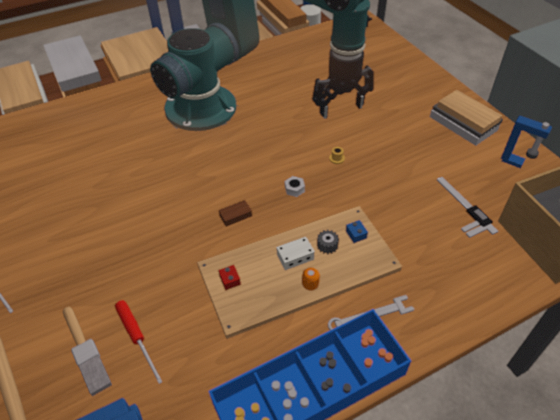

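The bush bore is at (290,199), and the scene view shows block, gear and knob standing on the board as planned.

```bash
python3 - <<'E'
from h import *
W=shot('wrist'); print(onz(W,290,199,.03)); need((.3763,.234),.034,85.5)
E
```

```text
[0.3763 0.2334 0.03  ]
t 23.18 p [0.3792 0.2321 0.168 ] th 85.32 tilt 0.06 F [ 0.6454  0.2303 -0.0168] w 1.0 q6 -1.07
need cm [ -0.2942   0.1877 -13.3957] rz 0.003074936668104286
```

>>> move_arm([
  [0, 0, 0, -0.15, 0.1, -2, 0],
  [0, 0, 0, -0.15, 0.1, -3, 0],
  [0, 0, 0, 0, 0, -3, 0],
  [0, 0, 0, 0, 0, -3, 0],
  [0, 0, 0, 0, 0, -1.5, 0],
  [0, 0, 0, 0, 0, -0.9, 0],
  [0, 0, 0, 0, 0, 0, 0],
  [0, 0, 0, 0, 0, 0, 0],
  [0, 0, 0, 0, 0, 0, 0],
])

```text
clock: 23.93
ee_pos: [0.3772, 0.2351, 0.0361]
eef_rot: [0.735, 0.678, 0.002, 0.0]
wrist_force: [-0.4, 0.6, -0.5]
gripper_width: 0.998
```

```bash
python3 - <<'E'
from h import *
need((.3763,.234),.034,85.5)
W=shot('wrist','w15.png')
E
```

```text
t 23.93 p [0.3772 0.2351 0.0361] th 85.4 tilt 0.18 F [-0.4008  0.6229 -0.4645] w 0.998 q6 -1.06
need cm [-0.0921 -0.1122 -0.2078] rz 0.0017785661993319137
```

View pics/w15.png

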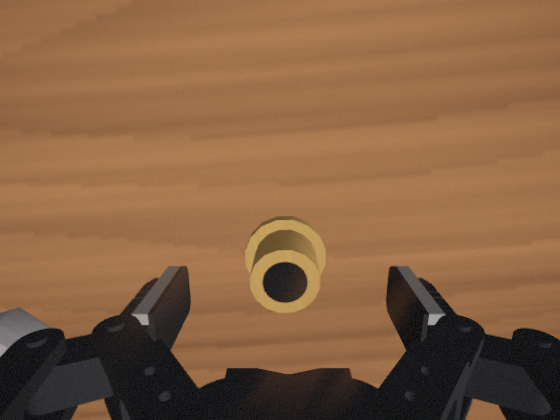

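The bush is between the jaws, bore at (285,282). Closing.

>>> move_arm([
  [0, 0, 0, -0.1, 0, -0.15, 0],
  [0, 0, 0, 0, 0, 0, 255],
  [0, 0, 0, 0, 0, 0, 255],
  [0, 0, 0, 0, 0, 0, 255],
  [0, 0, 0, 0, 0, 0, 255],
  [0, 0, 0, 0, 0, 0, 255],
  [0, 0, 0, 0, 0, 0, 255],
  [0, 0, 0, 0, 0, 0, 255],
  [0, 0, 0, 0, 0, 0, 255],
  [0, 0, 0, 0, 0, 0, 255],
  [0, 0, 0, 0, 0, 0, 255],
])

```text
clock: 24.9
ee_pos: [0.3751, 0.2349, 0.0335]
eef_rot: [0.735, 0.678, 0.0, 0.0]
wrist_force: [0.2, 0.1, 5.4]
gripper_width: 0.329
```

```bash
python3 - <<'E'
from h import *
need((.6135,-.0180),.13,85.5)
W=shot('wrist','w16.png')
E
```

```text
t 24.9 p [0.3751 0.2349 0.0335] th 85.43 tilt 0.06 F [0.2431 0.1148 5.4273] w 0.329 q6 -1.06
need cm [ 23.8365 -25.2884   9.6496] rz 0.0012586435132148682
```

View pics/w16.png

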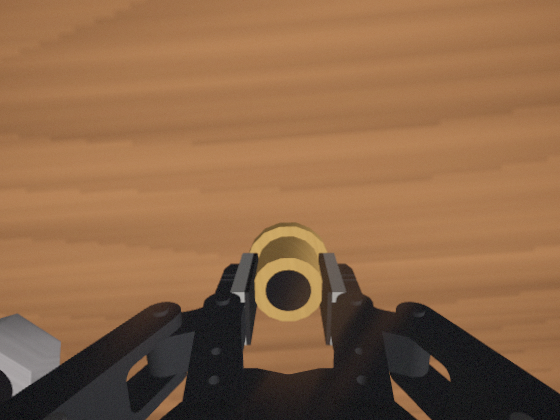

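The bush is held, bore at (289,290). I'll carry it over the block.

>>> move_arm([
  [0, 0, 0, 0, 0, 2, 255],
  [0, 0, 0, 0, 0, 4, 255],
  [0, 0, 0, 0, 0, 4, 255],
  [0, 0, 0, 1.9, -2.0, 2, 255],
  [0, 0, 0, 2, -2.1, 0, 255],
  [0, 0, 0, 2, -2.1, 0, 255],
  [0, 0, 0, 2, -2.1, 0, 255],
  [0, 0, 0, 2, -2.1, 0, 255],
  [0, 0, 0, 2, -2.1, 0, 255],
  [0, 0, 0, 2, -2.1, 0, 255],
  [0, 0, 0, 2, -2.1, 0, 255],
  [0, 0, 0, 2, -2.1, 0, 255],
  [0, 0, 0, 2, -2.1, 0, 255],
  [0, 0, 0, 2, -2.1, 0, 255],
  [0, 0, 0, 1.7, -2.1, 0, 255],
  [0, 0, 0, 0, 0, 0, 255],
  [0, 0, 0, 0, 0, 0, 255],
  [0, 0, 0, 0, 0, 0, 255],
  [0, 0, 0, 0, 0, 0, 255],
])

```text
clock: 26.53
ee_pos: [0.6098, -0.0154, 0.1522]
eef_rot: [0.734, 0.679, -0.0, -0.001]
wrist_force: [-0.4, -0.4, -1.6]
gripper_width: 0.331
```

```bash
python3 - <<'E'
from h import *
W=shot('wrist','w17.png'); s=state();z=s['ee_pos'][2]
print('bush bore',onz(W,289,290,z-.0035)); need((.6135,-.0180),.082,85.5)
shot('scene','s17.png'); shot('top','t17.png')
E
```

```text
bush bore [ 0.6096 -0.0152  0.1491]
t 26.58 p [ 0.6099 -0.0152  0.1526] th 85.5 tilt 0.08 F [-0.2833 -0.5125 -1.8735] w 0.327 q6 -1.61
need cm [ 0.3556 -0.2754 -7.059 ] rz 2.504997381067769e-05
```

View pics/w17.png

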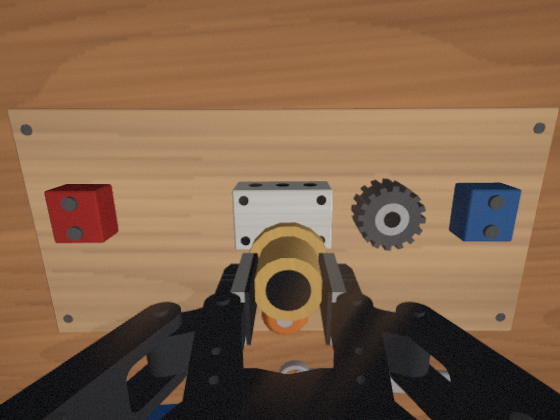

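The bush is over the block: block holes at (243,201), (321,200) and (246,241), and the gear bore at (392,219), in line between block and blue stop.

```bash
python3 - <<'E'
from h import *
W=shot('wrist'); q=lambda u,z:onz(W,*u,z)[:2]
c=(q((321,200),.0485)+q((246,241),.0485))/2
r=(q((69,204),.046)+q((75,234),.046))/2; b=(q((497,202),.046)+q((491,231),.046))/2; g=q((392,219),.0465)
v=(b-r);L=np.linalg.norm(v);v/=L;n=np.array([v[1],-v[0]]);m=(r+b)/2
print('L',L,'block',c,(c-m)@v*1e3,(c-m)@n*1e3,'gear to blue',np.linalg.norm(g-b)*1e3,'off line',(g-m)@n*1e3)
# scene view holes check, after zoom
S=cv2.imread('pics/s17.png'); cv2.imwrite('pics/s17z.png',cv2.resize(S[200:330,220:380],None,fx=4.5,fy=4.5,interpolation=cv2.INTER_CUBIC))
need(c,.082,85.5)
E
```

```text
L 0.2978212621581135 block [ 0.6142 -0.0196] 0.07981421483514087 1.3993359296015315 gear to blue 71.47303102089448 off line 1.142140804862662
t 26.73 p [ 0.6104 -0.0155  0.1532] th 85.5 tilt 0.01 F [ 0.0548 -1.1444 -0.9262] w 0.327 q6 -1.61
need cm [ 0.3822 -0.4193 -7.1225] rz 5.138717193113094e-05
```

View pics/s17z.png

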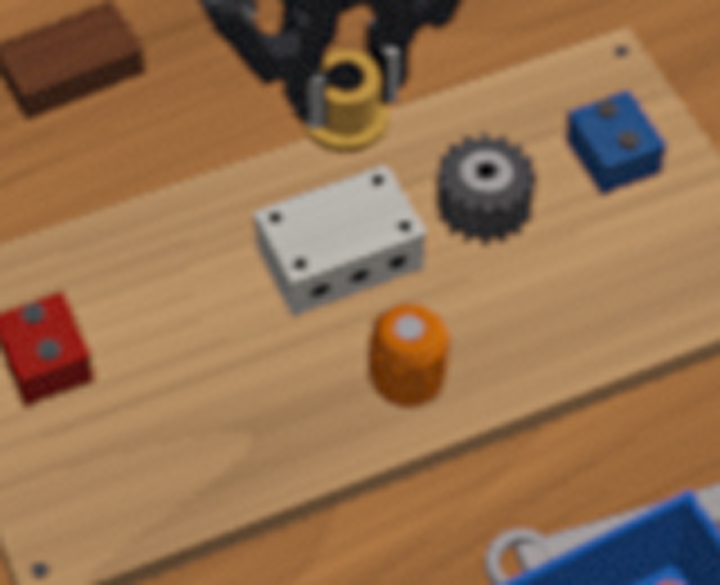

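>>> move_arm([
  [0, 0, 0, 0.2, -0.15, -1.5, 255],
  [0, 0, 0, 0.15, -0.15, -2, 255],
  [0, 0, 0, 0, 0, -2, 255],
  [0, 0, 0, 0, 0, -0.8, 255],
  [0, 0, 0, 0, 0, -0.2, 255],
  [0, 0, 0, 0, 0, 0, 255],
  [0, 0, 0, 0, 0, 0, 255],
  [0, 0, 0, 0, 0, 0, 255],
])

```text
clock: 27.4
ee_pos: [0.6153, -0.0193, 0.0899]
eef_rot: [0.735, 0.678, 0.001, 0.001]
wrist_force: [0.0, -0.6, -0.8]
gripper_width: 0.326
```

```bash
python3 - <<'E'
from h import *
need((.6138,-.0185),.082,85.5)
S=shot('scene')['img']; cv2.imwrite('pics/s18z.png',cv2.resize(S[200:330,220:380],None,fx=4.5,fy=4.5,interpolation=cv2.INTER_CUBIC))
E
```

```text
t 27.4 p [ 0.6153 -0.0193  0.0899] th 85.44 tilt 0.19 F [ 0.0201 -0.5963 -0.7757] w 0.326 q6 -1.61
need cm [-0.1517  0.0809 -0.7936] rz 0.0010732611391976606
```

View pics/s18z.png

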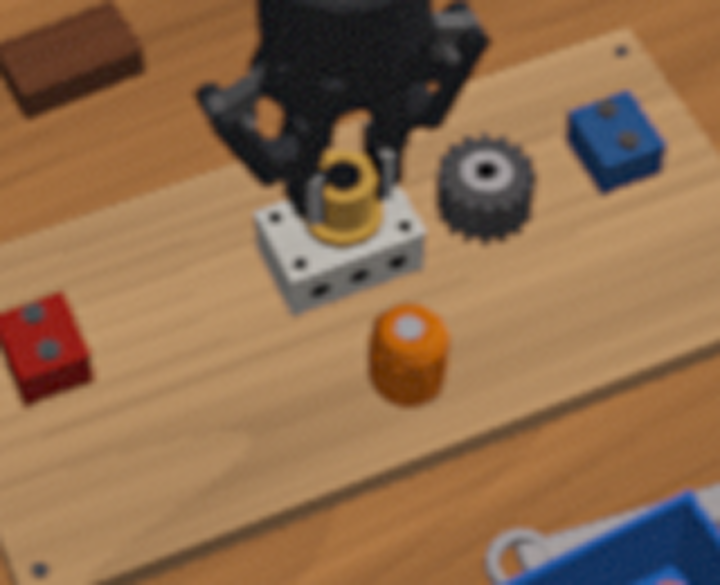

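The bush hangs a few mm above the block's centre. Lowering gently.

>>> move_arm([
  [0, 0, 0, -0.1, 0.05, -0.25, 255],
  [0, 0, 0, 0, 0, -0.15, 255],
  [0, 0, 0, 0, 0, -0.15, 255],
  [0, 0, 0, 0, 0, 0, 255],
  [0, 0, 0, 0, 0, 0, 255],
  [0, 0, 0, 0, 0, 0, 255],
])

```text
clock: 27.95
ee_pos: [0.6133, -0.0188, 0.0825]
eef_rot: [0.735, 0.678, 0.0, -0.0]
wrist_force: [0.3, 0.4, -1.4]
gripper_width: 0.326
```

>>> move_arm([
  [0, 0, 0, 0, 0, -0.1, 255],
  [0, 0, 0, 0, 0, 0, 255],
  [0, 0, 0, 0, 0, 0, 255],
])

```text
clock: 28.2
ee_pos: [0.6134, -0.0188, 0.0816]
eef_rot: [0.735, 0.678, 0.0, 0.0]
wrist_force: [0.4, -0.5, -1.6]
gripper_width: 0.324
```

>>> move_arm([
  [0, 0, 0, 0, 0, -0.07, 255],
  [0, 0, 0, 0, 0, 0, 255],
  [0, 0, 0, 0, 0, 0, 255],
])

```text
clock: 28.45
ee_pos: [0.6134, -0.0188, 0.0816]
eef_rot: [0.735, 0.678, 0.0, 0.0]
wrist_force: [-2.5, 0.2, 3.2]
gripper_width: 0.33
```

Seated with 3 N. I'll open, rise and back off.

>>> move_arm([
  [0, 0, 0, 0, 0, 0, 100],
  [0, 0, 0, 0, 0, 0, 70],
  [0, 0, 0, 0, 0, 0, 40],
  [0, 0, 0, 0, 0, 0, 40],
  [0, 0, 0, 0, 0, 0, 40],
  [0, 0, 0, 0, 0, 2, 40],
  [0, 0, 0, 0, 0, 4, 40],
  [0, 0, 0, 0, 0, 4, 40],
  [0, 0, 0, -3, 0, 2, 40],
  [0, 0, 0, -4, 0, 0, 40],
  [0, 0, 0, -4, 0, 0, 0],
  [0, 0, 0, -4, 0, 0, 0],
  [0, 0, 0, -4, 0, 0, 0],
  [0, 0, 0, 0, 0, 0, 0],
  [0, 0, 0, 0, 0, 0, 0],
  [0, 0, 0, 0, 0, 0, 0],
])

```text
clock: 29.78
ee_pos: [0.4238, -0.0189, 0.2015]
eef_rot: [0.735, 0.678, 0.001, 0.001]
wrist_force: [-0.0, -0.4, -0.4]
gripper_width: 1.001
```

```bash
python3 - <<'E'
from h import *
st()
S=shot('scene')['img'];T=shot('top','t19.png')['img']; shot('wrist','w19.png')
cv2.imwrite('pics/s19z.png',cv2.resize(S[200:330,220:380],None,fx=4.5,fy=4.5,interpolation=cv2.INTER_CUBIC))
cv2.imwrite('pics/t19z.png',cv2.resize(T[135:225,215:370],None,fx=5,fy=5,interpolation=cv2.INTER_CUBIC))
E
```

```text
t 29.78 p [ 0.4238 -0.0189  0.2015] th 85.42 tilt 0.13 F [-0.003  -0.4385 -0.3807] w 1.001 q6 -1.67
```

View pics/s19z.png

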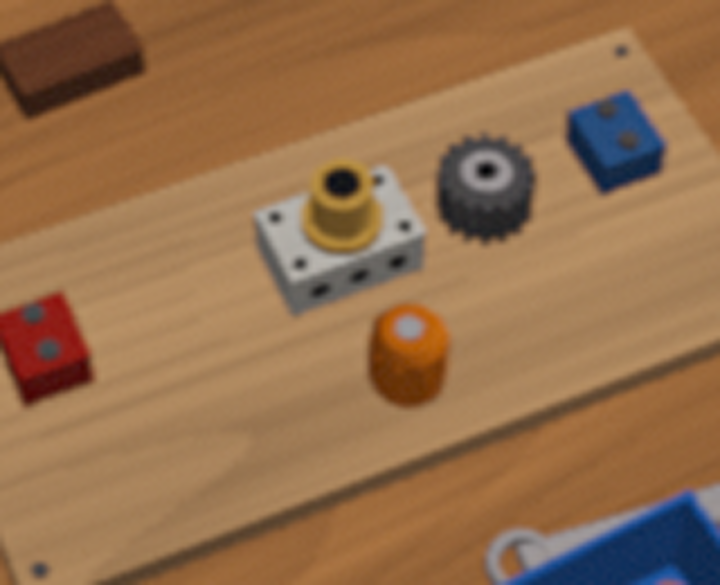

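View pics/t19z.png

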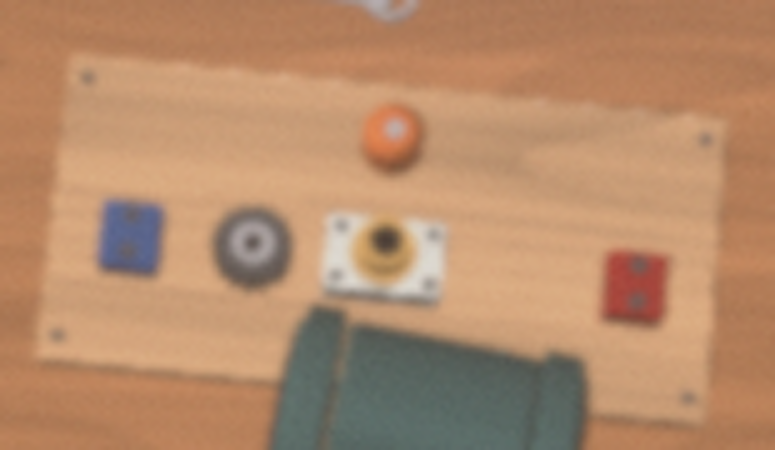

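View pics/t19.png

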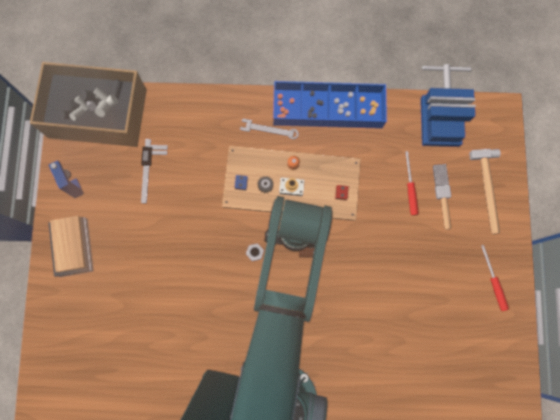

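The scene zoom shows the bush bore at (342,183), the block holes at (275,217), (378,180), (300,264) and (404,226), the gear at (487,171) and the knob at (408,327). The top zoom shows blue (130,237), gear (253,242), bush (386,239), knob (395,129) and red (635,287). The caliper hasn't moved. I'll triangulate these.

```bash
python3 - <<'E'
from h import *
S=shot('scene');T=shot('top')
fs=lambda x,y:((x+.5)/4.5-.5+220,(y+.5)/4.5-.5+200); ft=lambda x,y:((x+.5)/5-.5+215,(y+.5)/5-.5+135)
A=np.array([.6249,.1319]);R=np.array([.6014,-.1674]);m=(A+R)/2;v=(A-R)/np.linalg.norm(A-R);n=np.array([v[1],-v[0]])
pts=dict(bush=((342,183),(386,239)),gear=((487,171),(253,242)),knob=((408,327),(395,129)),h1=((275,217),(429,284)),h2=((378,180),(336,274)),h3=((300,264),(434,234)),h4=((404,226),(341,225)))
r={}
for k,(a,b) in pts.items():
    p,e=tri(ray(S,*fs(*a)),ray(T,*ft(*b))); r[k]=p; print(k,p,round(e,4))
c=np.mean([r['h%d'%i] for i in(1,2,3,4)],0); r['block']=c
d=(r['h2']-r['h1']+r['h4']-r['h3'])[:2]; print('block yaw vs line deg',np.degrees(np.arctan2(d[1],d[0])-np.arctan2(v[1],v[0])))
for k in('block','bush','gear','knob'): q=r[k][:2]-m; print(k,'along(blue+)',q@v*1e3,'behind',q@n*1e3,'top z',r[k][2])
print('bush-block mm',np.linalg.norm((r['bush']-c)[:2])*1e3,'gear-blue',np.linalg.norm(r['gear'][:2]-A)*1e3)
E
```

```text
bush [ 0.6152 -0.0175  0.0794] 0.0009
gear [0.6199 0.0595 0.0469] 0.0004
knob [ 0.6872 -0.0227  0.0588] 0.0012
h1 [ 0.5969 -0.044   0.0484] 0.0
h2 [0.6012 0.0101 0.0489] 0.0011
h3 [ 0.627  -0.0465  0.049 ] 0.0001
h4 [0.6309 0.0077 0.0487] 0.0013
block yaw vs line deg 0.16696909987808273
block along(blue+) -0.3721125258522442 behind 0.8578356303355875 top z 0.048746171735180005
bush along(blue+) 0.3848516903866965 behind 2.025393042618677 top z 0.07940676113592421
gear along(blue+) 77.53060068904827 behind 0.6862474103677889 top z 0.046892952531567944
knob along(blue+) 0.836963205826845 behind 74.23675304246167 top z 0.05884277083332401
bush-block mm 1.3914686973279051 gear-blue 72.58321940067684
```

Everything is well inside tolerance, so I'm handing in.

```bash
python3 -c "
from bench import sign_off; print(sign_off())"
```

```text
the job is handed in; nothing more can be done
None
```

The board is set up as asked, and I handed the job in at about 30 s of the 99 s. I placed the block first, then the knob behind it, the gear, and last the bush on top of the block.

These are the last measurements, triangulated from the scene and top cameras after the gripper had let go and backed off:

| Item | Measured | Allowed |
|---|---|---|
| Block, from midway between the stops | 0.4 mm along the line, 0.9 mm across it | 12 mm |
| Block, turned from the stops' line | 0.2° | 0.17 rad (9.7°) |
| Bush, from the block's centre | 1.4 mm | 10 mm |
| Gear, from the blue stop | 72.6 mm | 61–89 mm |
| Gear, off the line | 0.7 mm | 14 mm |
| Knob, behind the line | 74 mm | 41.5–105 mm |
| Knob, sideways | 0.8 mm | 20 mm |

- **Heights:** the measured top heights match all four pieces sitting flat and upright.
- **Knob and block:** they stand about 33 mm apart.
- **Caliper:** I never went near it, and it looks unmoved in the top view; I did not measure its position again at the end.
- **Disagreement:** one early wrist-camera view put the block about 4 mm off, probably because the arm was still settling. Later wrist views and the final two-camera check put it within about 1.5 mm.
- **Failed checks:** none.

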